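# Dome a silver disc in the bench press

### The arm

A 6-joint arm with a two-finger parallel gripper is mounted at the origin on the work surface. World frame = base frame: x ahead of the robot, y to its left, z up, the work surface at z = 0. Lengths are in m, angles in rad, forces in N, time in s.
With the tool pointing down it reaches from about 0.35 to 0.775 m from the base axis. Payload 7.3 kg.
Tool frame: the origin (TCP) lies between the finger pads; the fingertips stand 14 mm ahead of it and the grasp point (between the pads) lies 5 mm behind it; z points along the fingers, y is the line along which they close (so a half turn about z gives the same grasp; the last joint's range is limited). The gripper opens to 92 mm and grips with 3 to 60 N. Pads are 19 mm wide; open, the fingers measure 130 mm over their backs; the gripper's body (75 mm by 190 mm) begins 47 mm behind the grasp point.
Start: joints at [1.16, 0.342, 1.524, -0, 1.275, -0.146], TCP at [0.137, 0.507, 0.204] pointing down, gripper open.
Joint ranges: [-2.53, 2.53], [-0.77, 2.02], [0.04, 2.7], [-1, 4.14], [0.28, 2.66], [-3.11, 3.11]. Speed limits (rad/s): [2.57, 2.57, 3.14, 3.14, 3.14, 3.14].

### API

Orientations are given as [roll, pitch, yaw] about the fixed x, y, z axes, in that order (R = Rz(yaw) Ry(pitch) Rx(roll)).
In Python, from cell import robot, eyes gives the robot as it stands. The module is installed in compiled form; this text tells all that it offers.
- The arm moves only by the shell command python3 -m handwheel 'ROWS' [FORCE]. ROWS is JSON, one flat list of numbers, 5 for each row, row after row: the shift along the world's x, y, z in mm, then the turn about the world's z in rad, then the opening, from 0 (shut) to 1 (fully open). In form: [x, y, z, spin, jaw, x, y, z, spin, jaw, ...]. A call has 1 to 8 rows; each row shifts and turns the commanded pose from where the row before left it; what a row does not reach is not made up. A row lasts 1/10 s, in which the tool goes at most 50 mm and 8.59 degrees, less where a joint would pass 70% of its speed; a pose out of reach is approached as far as the arm can. A call with a gripper value outside its range is refused whole. The fingers move at their own pace and stop on an object; FORCE is the grip in N (left out, the last holds). Time passes only in rows, so rows that do not move let the fingers close. It gives the time, the measured TCP pose, the force, the opening and the grip force at its end, in the units of the state.
- robot.observe(): the state, without advancing time (a new reading comes with each control period).
- eyes.read_camera(name): name is "side" or "top"; returns (picture, depth): 480x640x3 uint8, blue, green, red; 480x640 float32, m along the optical axis (not along the pixel's ray), 0 where there is no reading.
- eyes.calibration(name): a dict with "fx", "fy", "cx", "cy" (pixels), "world_to_cam" (4x4, takes a point from world to camera coordinates). Camera axes: x right, y down, z forward; pixel columns grow to the right and rows downward; lengths in m; the calibration is good to about 2 mm. A picture is of the moment at which its call begins. calibration takes no time and is no camera call.
- robot.hand_in(): hands the job in; it is judged then, once.
The state is a dict: "time": time; "qpos": joint angles; "qvel": joint speeds; "joint_efforts": joint torques, N m; "tool_pos": TCP position; "tool_rot": TCP orientation; "contact_force": force on the tool from outside, world axes, zero at the start; "torque": the same for the moment, N m; "opening": finger opening in m; "grip_force": force on a finger pad.
Only numpy, scipy, OpenCV 4.12 (cv2) and the standard library are available. Lean on these libraries where they do the work, as an engineer would, in place of code of your own. Each camera call takes 0.05 s, during which the arm holds its last target. There are 200 camera calls.

### The job

Set the blue die block upright on the press's steel anvil with its hollow centred under the punch, and let go of it. Then pull the red-handled lever all the way down, hold it there for a second, and ease it back up slowly, taking three seconds or more, until it is fully home before letting go. Keep the die level all the time, so that the silver disc stays in it, and leave everything else on the bench where it is.

Things in the scene. Friction and masses are not known exactly. Their poses are not given: they have to be found in the camera images.
- press: Green bench lever press, fixed. Origin on the table straight under the ram axis; x points from its open front (facing the robot) to its column at the back, y to the left seen from the front, z up. Base plate 12 mm thick, x -90 to +110, y +-75 mm. The column stands behind the anvil: x 60 to 105, y +-20 mm.
- anvil (a point): Point on the top face of the press's anvil straight under the punch, 50 mm above the table; axes as the press's. The anvil is a bare steel block, 80 (x) x 90 (y) mm, centred here.
- press_head (a point): Point on the underside of the press's head, on the ram axis, 150 mm above the table. The head overhangs the anvil: in the press frame x -20 to +105, y +-35, z 150 to 260 mm. It leaves no room for a gripper held upright over the anvil's middle.
- punch_tip (a point): Lowest point of the round-nosed punch, 18 mm thick, under the 26 mm ram. At rest it is 106 mm above the table (56 mm above the anvil); the lever's full stroke lowers it 30 mm.
- die: Loose blue die block, 76 mm (its x) x 46 mm (its y) x 34 mm high, 0.17 to 0.35 kg, lying on the table on the robot's left. In the middle of its top is a round hollow of 34 mm diameter, 16 mm deep, with a silver disc lying in it. Origin: centre of the underside; z up.
- die_hollow (a point): Centre of the hollow's mouth, on the die's top face, 34 mm above its underside.
- press_lever (a joint): Angle of the press lever in rad: 0 = sprung home (the arm slopes up towards the front, 35 degrees above level), 1.2 = bottom of its stroke (34 degrees below level), at a firm stop. Its return spring takes about 4 N at the grip near home and 12 N at the bottom; let go, the lever flies back.
- lever_grip (a point): Middle of the red hand grip, a round-ended bar 26 mm thick and 86 mm long that lies along the lever's 12 mm steel arm; 150 mm from the hinge; 301 mm above the table at rest and about 131 mm at the bottom of the stroke.
- lever_hinge (a point): Centre of the lever's hinge, on the right side of the press head (press frame: x 0, y -85 mm, z 215 mm). The lever turns about the press's y axis; the arm lies in the plane y = -85 mm of the press, pointing towards its front.
- bottle_a: Bystander: small amber bottle with a black cap, 28 mm across, 50 mm tall. Origin: centre of its underside.
- bottle_b: Bystander: small amber bottle with a white cap, 28 mm across, 50 mm tall. Origin: centre of its underside.
- mug: Bystander: white mug, 76 mm across, 90 mm tall. Origin: centre of its underside.
- bench_block: Bystander: bare steel bench block, 70 x 70 x 22 mm. Origin: centre of its underside.
- hammer: Bystander: hammer lying flat, 240 mm long. Origin: near its middle.
- scrap_tray: Bystander: shallow black tray, 110 x 150 x 22 mm. Origin: centre of its underside.
- pumice: Bystander: grey pumice brick, 90 x 60 x 25 mm. Origin: centre of its underside.
Mind the look-alikes: they are no part of the job. Of the things that look like the die, the middle-sized one is meant.

How it is judged:
By the outcome, as a careful person would: the job done as asked, in the order asked, and still so for the second after the job is handed in, with the robot touching nothing.
It also fails if it takes over 72 s, if anything falls off the work surface, if the arm or the gripper's body presses on something with over 40 N, if the wrist force passes 120 N, or if a joint passes its speed limit or range.

## Working session

There is one attempt and no reset: what is moved stays moved. The work goes in short steps, Python scripts to look and compute and a shell command to move; the robot and the scene stay as the last step left them, time stands still between calls to the robot, and variables do not carry over. Pictures are saved under pics/ and viewed, at most 10 in all, crops included, and the job is handed in when it is done.

```bash
mkdir -p pics; cat > h.py <<'E'
import numpy as np, cv2
from cell import robot, eyes
def cam(n):
    im,d=eyes.read_camera(n); c=eyes.calibration(n); return im,d,c
def pts(d,c):
    v,u=np.mgrid[0:480,0:640]
    P=np.stack([(u-c['cx'])/c['fx']*d,(v-c['cy'])/c['fy']*d,d,np.ones_like(d)],-1)
    return (P@np.linalg.inv(np.array(c['world_to_cam'])).T)[...,:3]
E
python3 - <<'E'
from h import *
for n in('top','side'):
    im,d,c=cam(n); cv2.imwrite(f'pics/{n}0.png',im); np.savez(f'{n}0.npz',im=im,d=d); print(n,np.round(c['world_to_cam'],3),c['fx'])
print(robot.observe())
E
```

```text
top [[-0.002 -1.    -0.009  0.035]
 [-0.993  0.003 -0.117  0.542]
 [ 0.117  0.009 -0.993  1.832]
 [ 0.     0.     0.     1.   ]] 594.961389482228
side [[-0.997 -0.074  0.     0.528]
 [-0.04   0.544 -0.838  0.163]
 [ 0.062 -0.836 -0.545  1.274]
 [ 0.     0.     0.     1.   ]] 452.2166587813146
{'time': 0.1, 'qpos': array([ 1.15998714e+00,  3.42604364e-01,  1.52491241e+00, -6.07773429e-07,
        1.27540303e+00, -1.45992584e-01]), 'qvel': array([ 0.00039983, -0.00043027, -0.00201372,  0.0010256 , -0.0013436 ,
       -0.0005916 ]), 'joint_efforts': array([ 3.48692929e-04, -4.32009566e+01, -2.44692099e+01,  7.18640140e-02,
        5.25715796e-02, -6.58722979e-05]), 'tool_pos': array([0.1372267 , 0.50634355, 0.20304292]), 'tool_rot': array([-3.14027953e+00, -1.92492580e-04,  2.87677610e+00]), 'contact_force': array([ 0.81334622,  0.50306187, -0.30744003]), 'torque': array([-0.00431586, -0.00848512,  0.00480534]), 'grip_force': 0.0, 'opening': 0.09186661260876472}
```

View pics/top0.png

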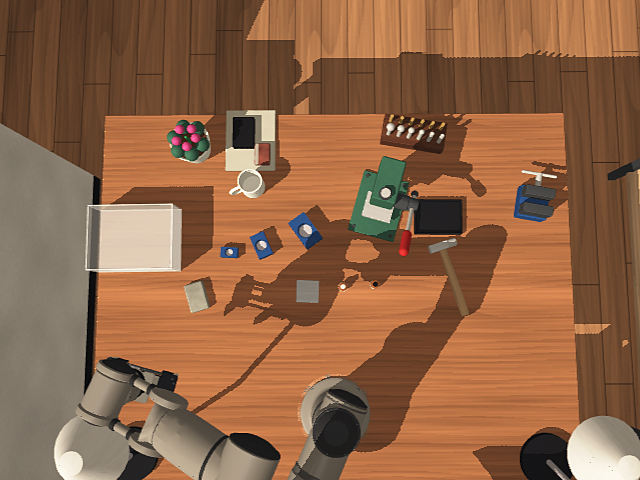

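View pics/side0.png

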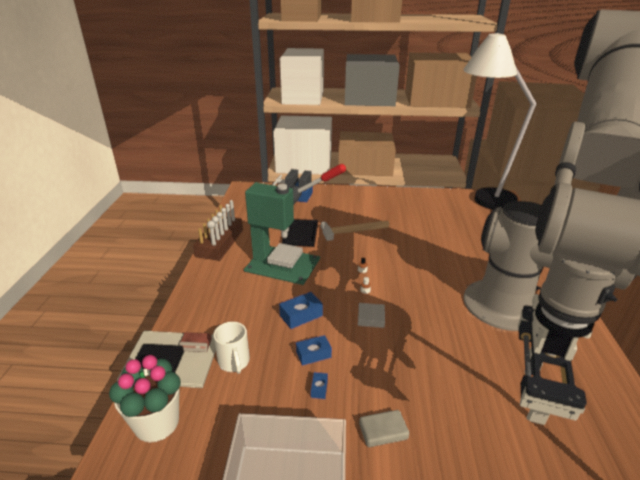

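The top view shows the middle blue die at (261,245), look-alikes at (230,252) and (305,230), the press at (380,200) and the red grip at (404,243). The side view has the die at (313,350), the anvil at (285,256) and the grip at (335,173).

```bash
cat > m.py <<'E'
from h import *
def load(n):
    z=np.load(n+'0.npz'); c=eyes.calibration(n); return z['im'],z['d'],pts(z['d'],c),c
def ray(c,uv,z):
    W=np.linalg.inv(np.array(c['world_to_cam'])); o=W[:3,3]
    r=W[:3,:3]@[(uv[0]-c['cx'])/c['fx'],(uv[1]-c['cy'])/c['fy'],1]; return o+r*(z-o[2])/r[2]
if __name__=='__main__':
  for n in('top','side'):
    im,d,P,c=load(n); hsv=cv2.cvtColor(im,cv2.COLOR_BGR2HSV)
    for nm,lo,hi in(('blue',(105,140,40),(125,255,255)),('red',(0,200,90),(4,255,255)),('green',(60,80,30),(90,255,255))):
        m=cv2.inRange(hsv,lo,hi); k,L,S,C=cv2.connectedComponentsWithStats(m)
        for i in range(1,k):
            if S[i,4]<60: continue
            p=P[(L==i)&(d>0)]; 
            if not len(p): continue
            print(n,nm,S[i],C[i].round(1),'med',np.median(p,0).round(4),'z',np.percentile(p[:,2],[2,50,98]).round(3))
            if nm=='blue' and S[i,4]>100:
                zt=np.percentile(p[:,2],95); q=p[np.abs(p[:,2]-zt)<.006]
                r=cv2.minAreaRect((q[:,:2]*1000).astype(np.float32)); print('   rect',zt.round(4),np.round(r[0],1),np.round(r[1],1),round(r[2],1))
  # press green by height
  for n in('top','side'):
    im,d,P,c=load(n); hsv=cv2.cvtColor(im,cv2.COLOR_BGR2HSV); m=cv2.inRange(hsv,(60,80,30),(90,255,255))>0
    box=(P[...,0]>.3)&(P[...,0]<.85)&(P[...,1]<0.05)&(P[...,1]>-.3)&(d>0)
    for a,b,mm in((.25,.27,m),(.006,.018,m),(.044,.056,~m)):
        q=P[box&mm&(P[...,2]>a)&(P[...,2]<b)]
        if a==.044: q=q[(q[:,0]<.72)]
        if len(q)>5: r=cv2.minAreaRect((q[:,:2]*1000).astype(np.float32)); print(n,a,len(q),np.round(r[0],1),np.round(r[1],1),round(r[2],1),np.round(cv2.boxPoints(r)).tolist())
  for n in('top','side'):
    im,d,P,c=load(n)
    s=im[150:300,340:480] if n=='top' else im[150:290,230:380]
    cv2.imwrite(f'pics/{n}crop.png',cv2.resize(s,None,fx=5 if n=='side' else 4,fy=4,interpolation=cv2.INTER_CUBIC))
E
python3 m.py
```

```text
top blue [514 185  34  37 375] [527.  205.8] med [ 0.6403 -0.5927  0.043 ] z [0.005 0.043 0.057]
   rect 0.0544 [ 638.6 -617.4] [85.5 94.2] 79.3
top blue [289 213  33  36 451] [305.  230.1] med [0.5586 0.0933 0.0437] z [0.026 0.044 0.053]
   rect 0.0517 [557.4  93.4] [99. 58.] 35.4
top blue [250 232  23  27 258] [261.1 244.9] med [0.512  0.2309 0.0341] z [0.019 0.034 0.043]
   rect 0.042 [512.7 231.3] [73.9 43.7] 24.9
top blue [221 247  17  11 128] [229.1 251.9] med [0.4917 0.3307 0.0234] z [0.014 0.023 0.032]
   rect 0.0308 [491.5 332.6] [52.7 29.3] 85.8
top red [399 231  12  25 191] [404.7 242.8] med [ 0.488  -0.1823  0.316 ] z [0.284 0.316 0.333]
top green [177 120  12  14  67] [183.4 124.4] med [0.8735 0.4577 0.1315] z [0.114 0.132 0.145]
top green [192 121  12  14  90] [198.6 127.2] med [0.8626 0.4129 0.1299] z [0.115 0.13  0.142]
top green [167 131  15  13  78] [172.2 135.4] med [0.8385 0.495  0.1316] z [0.117 0.132 0.143]
top green [171 138  38  23 399] [190.4 149.9] med [0.7913 0.4327 0.1302] z [0.114 0.13  0.142]
top green [ 348  157   61   85 2483] [379.6 198.7] med [ 0.639
[... 851 characters left out ...]
29 0.138]
top 0.25 905 [ 670.7 -148. ] [ 69.4 124.5] 74.2 [[601.0, -164.0], [721.0, -198.0], [740.0, -132.0], [620.0, -98.0]]
top 0.006 1087 [ 640.1 -138.5] [147.5 199.8] 74.1 [[524.0, -182.0], [716.0, -237.0], [756.0, -95.0], [564.0, -40.0]]
top 0.044 373 [530.9 -53.5] [208.5 314.4] 77.7 [[355.0, -122.0], [662.0, -189.0], [707.0, 15.0], [400.0, 82.0]]
side 0.25 384 [ 674.2 -141.2] [ 58.9 120.4] 74.8 [[608.0, -154.0], [725.0, -185.0], [740.0, -129.0], [624.0, -97.0]]
side 0.006 889 [ 642.8 -133.6] [143.3 192.7] 74.6 [[531.0, -177.0], [717.0, -228.0], [755.0, -90.0], [569.0, -39.0]]
side 0.044 540 [543.2 -59.3] [209.9 334.6] 76.1 [[356.0, -121.0], [680.0, -201.0], [731.0, 3.0], [406.0, 83.0]]
```

View pics/topcrop.png

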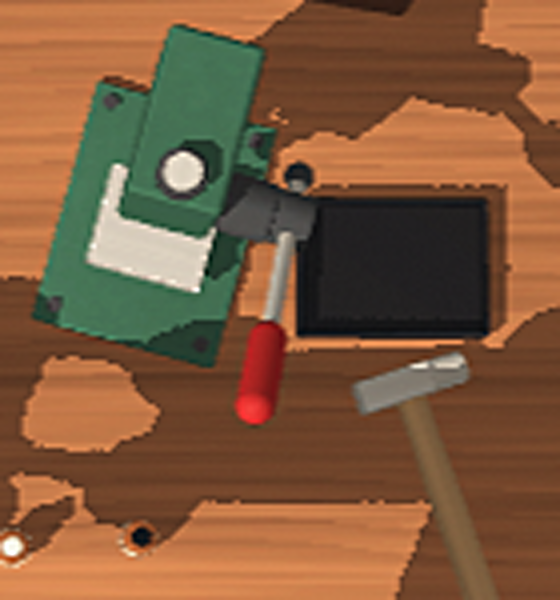

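View pics/sidecrop.png

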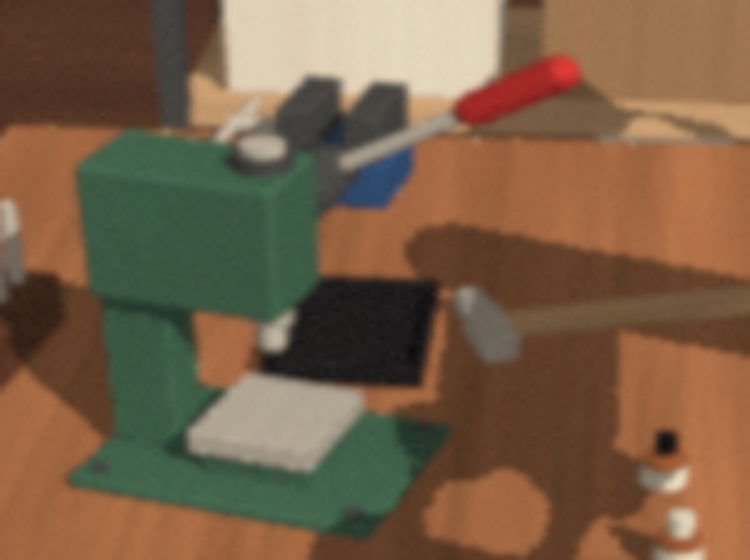

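The crops show the press with its front edge toward the robot (yaw about -16°). The bare anvil sits half under the head, with the grip to the right, clear of the tray. The gripper can't go under the head, so I'll check the shape of its body.

```bash
python3 - <<'E'
from m import *
im,d,P,c=load('side'); a=cv2.resize(im[200:440,480:640],None,fx=2.5,fy=2.5,interpolation=cv2.INTER_CUBIC)
im2,d2,P2,c2=load('top'); b=cv2.resize(im2[340:460,80:200],None,fx=3.3,fy=5,interpolation=cv2.INTER_CUBIC)
cv2.imwrite('pics/grip.png',np.hstack([a,b])[:600,:800])
o=robot.observe(); yaw=o['tool_rot'][2]; p0=o['tool_pos']
for n,p in(('side',P),('top',P2)):
    q=p.reshape(-1,3)-p0; cx,sx=np.cos(yaw),np.sin(yaw)
    lx=q[:,0]*cx+q[:,1]*sx; ly=-q[:,0]*sx+q[:,1]*cx
    for z in np.arange(-.02,.3,.02):
        k=(np.abs(q[:,2]-z)<.01)&(abs(lx)<.15)&(abs(ly)<.15)
        if k.sum()>5: print(n,round(z,3),k.sum(),'x',np.percentile(lx[k],[2,98]).round(3),'y',np.percentile(ly[k],[2,98]).round(3))
E
```

```text
side 0.02 12 x [-0.012  0.001] y [-0.052  0.048]
side 0.04 136 x [-0.012  0.01 ] y [-0.064  0.048]
side 0.06 155 x [-0.012  0.01 ] y [-0.066  0.058]
side 0.08 23 x [-0.028  0.035] y [-0.087  0.053]
side 0.1 854 x [-0.037  0.033] y [-0.088  0.071]
side 0.12 1074 x [-0.037  0.032] y [-0.096  0.079]
side 0.14 2019 x [-0.036  0.032] y [-0.095  0.083]
side 0.16 429 x [-0.023  0.024] y [-0.018  0.001]
side 0.18 231 x [-0.038  0.034] y [-0.025  0.044]
side 0.2 858 x [-0.037  0.032] y [-0.038  0.015]
side 0.22 535 x [-0.04   0.032] y [-0.04  -0.002]
side 0.24 854 x [-0.039  0.031] y [-0.04  0.  ]
side 0.26 895 x [-0.038  0.034] y [-0.039 -0.004]
side 0.28 866 x [-0.038  0.031] y [-0.039 -0.004]
top 0.1 133 x [-0.034 -0.02 ] y [-0.081  0.082]
top 0.12 165 x [-0.034  0.003] y [-0.086  0.094]
top 0.14 223 x [-0.034  0.005] y [-0.085  0.093]
top 0.16 13 x [-0.019 -0.005] y [0.043 0.05 ]
top 0.18 130 x [-0.034  0.038] y [0.005 0.05 ]
top 0.2 131 x [-0.035  0.037] y [0.003 0.049]
top 0.22 16 x [-0.035  0.022] y [0.013 0.038]
top 0.24 40 x [-0.003  0.033] y [0.021 0.038]
top 0.26 31 x [-0.007  0.02 ] y [0.032 0.037]
top 0.28 19 x [-0.01  0.03] y [0.027 0.037]
```

View pics/grip.png

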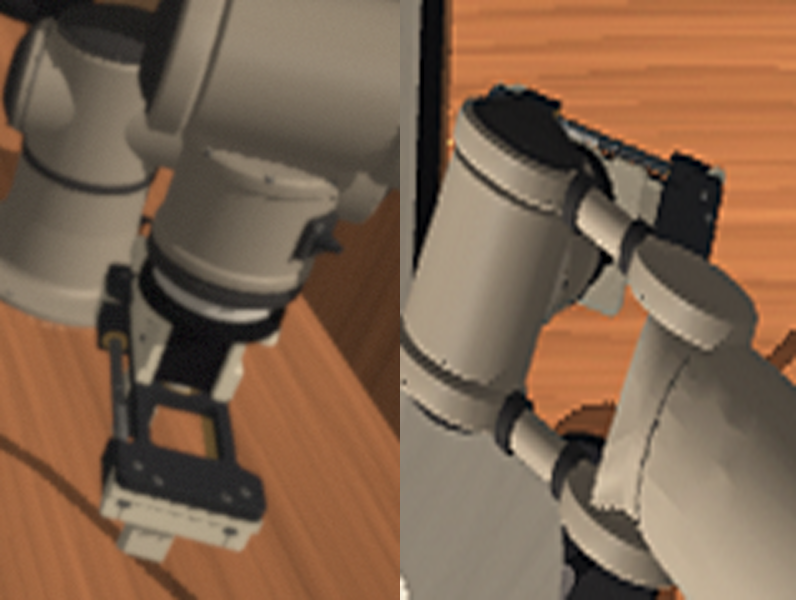

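The right half (top view) shows the gripper body and wrist, and neither is narrower than 75 mm along tool x. The left half shows the light slab below the wrist with the fingers under it. I'll measure the clearances between the slab, lever and head in detail.

```bash
python3 - <<'E'
from m import *
o=robot.observe(); yaw=o['tool_rot'][2]; p0=o['tool_pos']
for n in('side','top'):
    im,d,p,c=load(n); k=(abs(p[...,0]-.45)<.03)&(p[...,1]>-.1)&(p[...,1]<.0)&(d>0)
    print(n,'table z',np.percentile(p[k][:,2],[10,50,90]).round(4))
    q=p.reshape(-1,3)-p0; cx,sx=np.cos(yaw),np.sin(yaw)
    lx=q[:,0]*cx+q[:,1]*sx; ly=-q[:,0]*sx+q[:,1]*cx
    e=(abs(ly)>.06)&(abs(ly)<.12)&(abs(lx)<.08)&(q[:,2]>.0)
    print(' ends z',np.percentile(q[e,2],[1,5,50,95,99]).round(3))
    for z in np.arange(.0,.18,.01):
        k=(np.abs(q[:,2]-z)<.005)&(abs(lx)<.1)&(abs(ly)<.12)
        if k.sum()>5: print('  ',round(z,3),k.sum(),'x',lx[k].min().round(3),lx[k].max().round(3),'y',ly[k].min().round(3),ly[k].max().round(3))
    # press frame
    a=-np.radians(15.8); O=np.array([.6302,-.136]) if n=='top' else np.array([.6333,-.1305])
    r=p.reshape(-1,3)[:,:2]-O; X=r[:,0]*np.cos(a)+r[:,1]*np.sin(a); Y=-r[:,0]*np.sin(a)+r[:,1]*np.cos(a); Z=p.reshape(-1,3)[:,2]
    for x in range(-140,60,15):
        k=(abs(X*1e3-x)<7)&(Y<-.045)&(Y>-.12)&(Z>.18)
        if k.sum()>3: print('  lever x',x,k.sum(),'Y',np.percentile(Y[k],[3,50,97]).round(3),'Z',np.percentile(Z[k],[3,50,97]).round(3))
    k=(abs(Y)<.03)&(Z>.16)&(Z<.24)&(X<.05); print('  head front X',np.percentile(X[k],[5,50,95]).round(3),k.sum())
    k=(abs(Y)<.05)&(Z>.044)&(Z<.056)&(X<.0)&(X>-.08); print('  anvil X,Y,Z',np.percentile(X[k],[1,50,99]).round(3),np.percentile(Y[k],[1,99]).round(3),np.median(Z[k]).round(4))
E
```

```text
side table z [-0.0012  0.001   0.003 ]
 ends z [0.042 0.062 0.131 0.415 0.423]
   0.03 18 x -0.012 0.0 y -0.059 0.049
   0.04 80 x -0.012 0.01 y -0.064 0.051
   0.05 98 x -0.012 0.01 y -0.066 0.048
   0.06 95 x -0.012 0.01 y -0.066 0.06
   0.07 13 x -0.012 0.007 y -0.067 0.062
   0.09 170 x -0.037 0.036 y -0.089 0.082
   0.1 417 x -0.038 0.036 y -0.089 0.086
   0.11 515 x -0.038 0.036 y -0.094 0.085
   0.12 459 x -0.038 0.036 y -0.097 0.091
   0.13 1993 x -0.038 0.036 y -0.097 0.096
   0.14 293 x -0.026 0.025 y -0.019 0.049
   0.15 231 x -0.025 0.026 y -0.02 0.011
   0.16 220 x -0.023 0.025 y -0.018 0.011
   0.17 154 x -0.023 0.022 y -0.019 -0.004
  lever x -140 48 Y [-0.091 -0.083 -0.078] Z [0.304 0.32  0.332]
  lever x -125 49 Y [-0.092 -0.083 -0.076] Z [0.291 0.309 0.323]
  lever x -110 48 Y [-0.092 -0.083 -0.078] Z [0.282 0.299 0.313]
  lever x -95 35 Y [-0.09  -0.084 -0.078] Z [0.277 0.291 0.302]
  lever x -80 20 Y [-0.092 -0.088 -0.084] Z [0.267 0.276 0.292]
  lever x -65 20 Y [-0.093 -0.089 -0.085] Z [0.256 0.265 0.273]
  lever x -50 19 Y [-0.095 -0.089 -0.085] Z [0.246 0.254 
[... 959 characters left out ...]
74] Z [0.285 0.295 0.301]
  lever x -80 20 Y [-0.091 -0.085 -0.08 ] Z [0.267 0.276 0.291]
  lever x -65 20 Y [-0.091 -0.085 -0.08 ] Z [0.257 0.264 0.27 ]
  lever x -50 19 Y [-0.091 -0.085 -0.08 ] Z [0.247 0.255 0.262]
  lever x -35 17 Y [-0.09  -0.085 -0.08 ] Z [0.239 0.245 0.253]
  lever x -20 70 Y [-0.098 -0.07  -0.048] Z [0.214 0.226 0.241]
  lever x -5 102 Y [-0.098 -0.071 -0.047] Z [0.226 0.234 0.241]
  lever x 10 84 Y [-0.097 -0.073 -0.047] Z [0.226 0.233 0.24 ]
  lever x 25 24 Y [-0.092 -0.081 -0.05 ] Z [0.193 0.206 0.23 ]
  lever x 40 29 Y [-0.095 -0.085 -0.076] Z [0.187 0.196 0.203]
  head front X [-0.704 -0.284 -0.017] 222
  anvil X,Y,Z [-0.039 -0.02  -0.   ] [-0.044  0.043] 0.0497
```

```bash
python3 - <<'E'
from m import *
o=robot.observe(); yaw=o['tool_rot'][2]; p0=o['tool_pos']
im,d,p,c=load('side'); M=np.array(c['world_to_cam'])
y=np.array([-np.sin(yaw),np.cos(yaw),0])
big=cv2.resize(im[330:450,500:620],None,fx=5,fy=5,interpolation=cv2.INTER_CUBIC)
for s in(-.055,.055):
  for h,col in((-.014,(0,0,255)),(.005,(0,255,0)),(.052,(255,0,0)),(.085,(255,0,255))):
    q=M@np.append(p0+s*y+[0,0,h],1); u=c['fx']*q[0]/q[2]+c['cx']; v=c['fy']*q[1]/q[2]+c['cy']
    print(s,h,round(u),round(v),'exp depth',q[2].round(3),'d',d[int(v)-2:int(v)+3,int(u)].round(3))
    cv2.circle(big,(int((u-500)*5),int((v-330)*5)),5,col,-1)
cv2.imwrite('pics/tip.png',big)
E
```

```text
-0.055 -0.014 528 438 exp depth 0.712 d [0.926 0.923 0.92  0.918 0.918]
-0.055 0.005 531 431 exp depth 0.702 d [0.94  0.939 0.937 0.937 0.932]
-0.055 0.052 539 412 exp depth 0.677 d [0.633 0.634 0.665 0.665 0.665]
-0.055 0.085 545 397 exp depth 0.659 d [0.605 0.607 0.608 0.608 0.609]
0.055 -0.014 526 385 exp depth 0.799 d [0.632 0.632 0.631 0.628 0.627]
0.055 0.005 528 378 exp depth 0.789 d [0.63  0.63  0.627 0.626 0.626]
0.055 0.052 535 359 exp depth 0.763 d [0.661 0.658 0.658 0.654 0.655]
0.055 0.085 541 345 exp depth 0.745 d [0.    0.66  0.662 0.661 0.663]
```

View pics/tip.png

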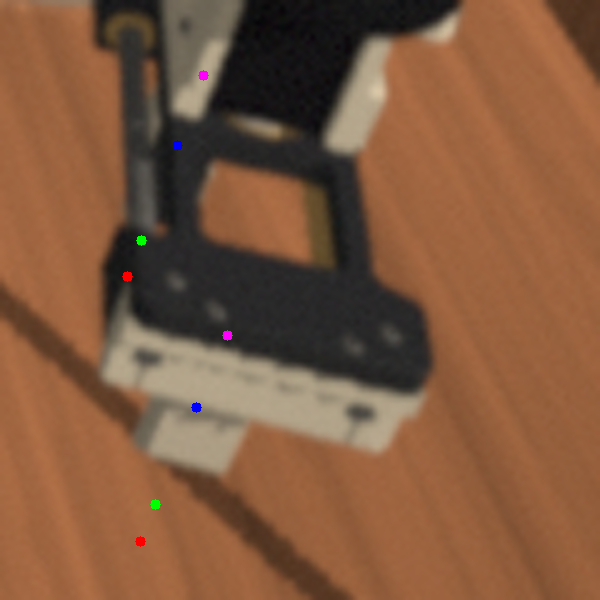

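The markers show the drawn fingertip at about (180,465), 35 mm higher than the stated tip (red). I'll check that against the die before touching anything. First move: over the die's front end.

```bash
python3 -m handwheel '[36,-28,0,0.0875,0.8,36,-28,0,0.0875,0.8,36,-28,0,0.0875,0.8,36,-28,0,0.0875,0.8,36,-28,0,0.0875,0.8,36,-28,0,0.0875,0.8,36,-28,0,0.0875,0.8,36,-28,0,0.0875,0.8]' 20; python3 -m handwheel '[34,-30,0,0,0.8,34,-30,0,0,0.8,0,0,-40,0,0.8,0,0,-40,0,0.8,0,0,-20,0,0.8,0,0,0,0,0.8]'
python3 - <<'E'
from m import *
o=robot.observe(); yaw=o['tool_rot'][2]; p0=o['tool_pos']; print(o['contact_force'],np.degrees(yaw),p0)
im,d,c=cam('side'); p=pts(d,c)
q=p.reshape(-1,3)-p0; cx,sx=np.cos(yaw),np.sin(yaw)
lx=q[:,0]*cx+q[:,1]*sx; ly=-q[:,0]*sx+q[:,1]*cx
for z in np.arange(-.02,.15,.01):
    k=(np.abs(q[:,2]-z)<.005)&(abs(lx)<.1)&(abs(ly)<.12)
    if k.sum()>5: print('  ',round(z,3),k.sum(),'x',lx[k].min().round(3),lx[k].max().round(3),'y',ly[k].min().round(3),ly[k].max().round(3))
cv2.imwrite('pics/s1.png',cv2.resize(im[230:430,200:450],None,fx=3,fy=3,interpolation=cv2.INTER_CUBIC))
E
```

```text
time: 0.9
tool_pos: [0.4265, 0.2812, 0.2034]
tool_rot: [3.141, -0.0, -2.703]
contact_force: [0.4, 0.7, 0.4]
opening: 0.0736
grip_force: 0.0
time: 1.5
tool_pos: [0.491, 0.2218, 0.1003]
tool_rot: [3.14, -0.007, -2.707]
contact_force: [0.2, 0.4, -0.7]
opening: 0.0737
grip_force: 0.0
[ 0.19540873  0.39117781 -0.74718609] -155.08742614802424 [0.4910489  0.22182488 0.10028697]
   0.03 14 x -0.012 -0.009 y -0.048 0.048
   0.04 37 x -0.012 0.009 y -0.055 0.053
   0.05 50 x -0.012 0.012 y -0.057 0.053
   0.06 22 x -0.012 0.009 y -0.058 0.045
   0.07 10 x -0.009 -0.003 y 0.037 0.042
   0.08 7 x -0.012 -0.009 y 0.038 0.051
   0.09 68 x -0.037 0.034 y -0.088 0.084
   0.1 195 x -0.039 0.034 y -0.089 0.086
   0.11 290 x -0.038 0.035 y -0.093 0.085
   0.12 192 x -0.038 0.035 y -0.095 0.091
   0.13 801 x -0.039 0.036 y -0.096 0.097
   0.14 139 x -0.027 0.024 y -0.096 0.05
```

View pics/s1.png

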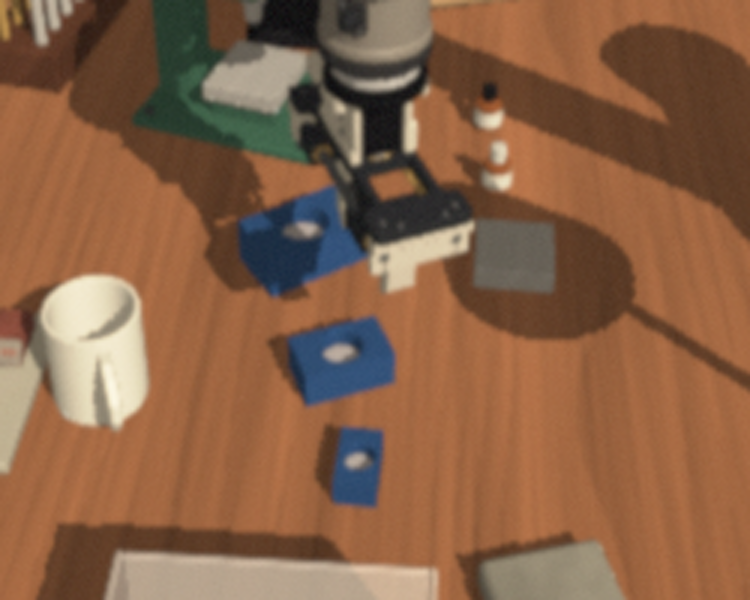

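In this view the gripper hovers above the front end of the middle die (340,360). The finger (400,275) is still well above it. Now I'll go down and close gently.

```bash
python3 -m handwheel '[0,0,-30,0,0.8,0,0,-30,0,0.8,0,0,-20,0,0.8,0,0,0,0,0.8]' 10;  python3 -m handwheel '[0,0,0,0,0.4,0,0,0,0,0.4,0,0,0,0,0.4,0,0,0,0,0.4]' 10
python3 - <<'E'
from m import *
im,d,c=cam('side')
cv2.imwrite('pics/s2.png',cv2.resize(im[280:420,240:400],None,fx=4,fy=4,interpolation=cv2.INTER_CUBIC))
E
```

```text
time: 1.95
tool_pos: [0.4927, 0.2227, 0.0228]
tool_rot: [3.141, -0.002, -2.706]
contact_force: [0.5, -0.1, 0.9]
opening: 0.0737
grip_force: 0.0
time: 2.35
tool_pos: [0.494, 0.2229, 0.0247]
tool_rot: [-3.141, 0.002, -2.706]
contact_force: [-0.4, -0.5, 0.3]
opening: 0.0459
grip_force: 0.0
```

View pics/s2.png

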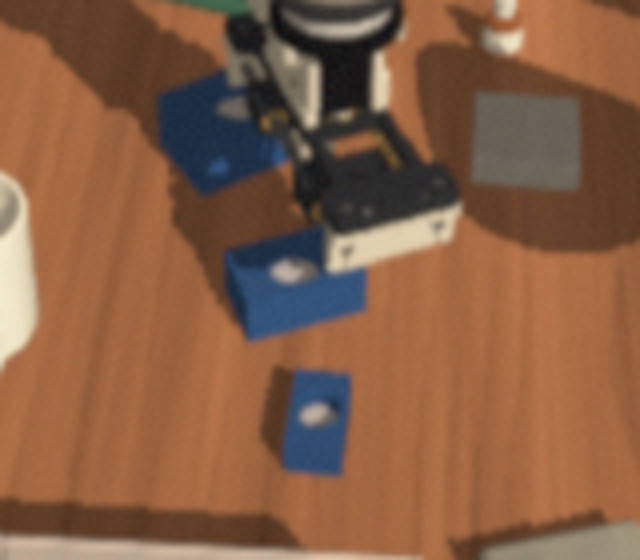

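The slab sits just above the die's front end, and no finger can be seen beside the die's near face (340,290). I'll close further to find out whether the pads have really met the die.

```bash
python3 -m handwheel '[0,0,0,0,0.4,0,0,0,0,0.4,0,0,0,0,0.4,0,0,0,0,0.4]' 10;python3 -c "
from cell import robot;print(robot.observe())"
```

```text
time: 2.8
tool_pos: [0.4934, 0.2227, 0.0236]
tool_rot: [3.141, -0.0, -2.706]
contact_force: [-0.5, -0.1, -0.3]
opening: 0.0363
grip_force: 0.0
{'time': 2.8, 'qpos': array([ 2.82382119e-01,  5.79555183e-01,  1.69722653e+00,  1.26483165e-04,
        8.64932859e-01, -1.72369756e+00]), 'qvel': array([ 3.70681003e-04,  1.08557724e-03,  6.79912867e-06, -1.12836729e-04,
        9.56083068e-04, -1.83965294e-03]), 'joint_efforts': array([ 2.42829236e-03, -4.85633683e+01, -1.80559820e+01, -3.67901148e-02,
        7.66994571e-02, -2.42396720e-05]), 'tool_pos': array([0.49335522, 0.22272456, 0.02359612]), 'tool_rot': array([ 3.14147896e+00, -1.05835695e-04, -2.70639135e+00]), 'contact_force': array([-0.5259795 , -0.12353843, -0.33347093]), 'torque': array([ 0.02690944,  0.02441073, -0.02206685]), 'grip_force': 0.0, 'opening': 0.03634777626335039}
```

The jaw closed past 46 mm, so the real tips are about 38 mm higher than the reading implies, as the pictures showed. I'll reopen and go lower while watching the force.

```bash
python3 -m handwheel '[0,0,0,0,0.8,0,0,0,0,0.8,0,0,0,0,0.8,0,0,0,0,0.8,0,0,0,0,0.8]' 10; python3 -m handwheel '[0,0,-10,0,0.8,0,0,-10,0,0.8,0,0,0,0,0.8]';python3 -m handwheel '[0,0,-6,0,0.8,0,0,-6,0,0.8,0,0,-4,0,0.8,0,0,0,0,0.8]'
```

```text
time: 3.3
tool_pos: [0.4934, 0.2227, 0.0237]
tool_rot: [3.141, 0.0, -2.706]
contact_force: [-0.3, -0.0, 0.8]
opening: 0.071
grip_force: 0.0
time: 3.6
tool_pos: [0.492, 0.2223, 0.0017]
tool_rot: [3.141, -0.004, -2.706]
contact_force: [-0.6, 0.0, 1.0]
opening: 0.0741
grip_force: 0.0
time: 4.0
tool_pos: [0.4929, 0.2226, -0.0131]
tool_rot: [3.141, -0.001, -2.706]
contact_force: [0.6, -0.2, 0.1]
opening: 0.0729
grip_force: 0.0
```

```bash
python3 -m handwheel '[0,0,-3,0,0.8,0,0,0,0,0.8]';python3 -m handwheel '[0,0,0,0,0.4,0,0,0,0,0.4,0,0,0,0,0.4,0,0,0,0,0.4,0,0,0,0,0.4]' 10
```

```text
time: 4.2
tool_pos: [0.4933, 0.2227, -0.0155]
tool_rot: [3.141, -0.0, -2.706]
contact_force: [-0.6, -0.2, 0.8]
opening: 0.0734
grip_force: 0.0
time: 4.7
tool_pos: [0.4935, 0.2227, -0.0152]
tool_rot: [-3.142, 0.0, -2.706]
contact_force: [-0.0, -0.7, 1.2]
opening: 0.0461
grip_force: 9.9
```

Gripped at 46 mm. I'll regrip about 5 mm further toward the front end, so that the die can rest on the anvil while the gripper stays clear of the head.

```bash
python3 -m handwheel '[0,0,0,0,0.65,0,0,0,0,0.65,0,0,0,0,0.65,-5,-2,0,0,0.65,0,0,0,0,0.4,0,0,0,0,0.4,0,0,0,0,0.4,0,0,0,0,0.4]' 40; python3 -m handwheel '[0,0,2,0,0.4,0,0,10,0,0.4,0,0,25,0,0.4,0,0,40,0,0.4,0,0,40,0,0.4,0,0,20,0,0.4,0,0,0,0,0.4,0,0,0,0,0.4]'
cat > die.py <<'E'
from m import *
o=robot.observe(); yaw=o['tool_rot'][2]+np.pi; p0=o['tool_pos']; print('tool',p0,np.degrees(yaw)%360,o['contact_force'],o['opening'],o['grip_force'])
for n in('top','side'):
    im,d,c=cam(n); p=pts(d,c); cv2.imwrite(f'pics/{n}_{o["time"]:.2f}.png',im)
    hsv=cv2.cvtColor(im,cv2.COLOR_BGR2HSV); m=(cv2.inRange(hsv,(105,140,25),(125,255,255))>0)&(d>0)
    q=p-p0; cx,sx=np.cos(yaw),np.sin(yaw); lx=q[...,0]*cx+q[...,1]*sx; ly=-q[...,0]*sx+q[...,1]*cx
    k=m&(lx>-.03)&(lx<.11)&(abs(ly)<.05)&(p[...,2]>.045)
    X,Y,Z=lx[k],ly[k],p[...,2][k]; zt=np.percentile(Z,97)
    print(n,k.sum(),'lx',np.percentile(X,[1,99]).round(4),'ly',np.percentile(Y,[1,99]).round(4),'z',np.percentile(Z,[2,50,97]).round(4))
    t=k&(p[...,2]>zt-.012); A=np.c_[lx[t],ly[t],np.ones(t.sum())]; f=np.linalg.lstsq(A,p[...,2][t],rcond=None)[0]; print('  slope',f[:2].round(3))
    w=(hsv[...,1]<70)&(hsv[...,2]>90)&(d>0)&(abs(ly)<.02)&(lx>.008)&(lx<.06)&(p[...,2]>zt-.03)&(p[...,2]<zt)
    if w.sum(): print('  disc',w.sum(),lx[w].mean().round(4),ly[w].mean().round(4),p[...,2][w].mean().round(4))
E
python3 die.py
```

```text
time: 5.5
tool_pos: [0.4883, 0.2207, -0.0153]
tool_rot: [3.141, -0.0, -2.706]
contact_force: [-1.5, 0.4, 0.0]
opening: 0.0459
grip_force: 39.7
time: 6.3
tool_pos: [0.488, 0.2206, 0.1214]
tool_rot: [3.141, -0.0, -2.706]
contact_force: [0.4, 0.1, -2.4]
opening: 0.046
grip_force: 39.7
tool [0.48796426 0.22062383 0.12138145] 24.93501341324288 [ 0.35665623  0.08365877 -2.40999452] 0.04598000851682349 39.67457056045532Traceback (most recent call last):
  File "die.py", line 8, in <module>
    X,Y,Z=lx[k],ly[k],p[...,2][k]; zt=np.percentile(Z,97)
                                      ~~~~~~~~~~~~~^^^^^^
    return _quantile_unchecked(
        a, q, axis, out, overwrite_input, method, keepdims, weights)
    return _ureduce(a,
                    func=_quantile_ureduce_func,
    ...<5 lines>...
                    overwrite_input=overwrite_input,
                    method=method)
    r = func(a, **kwargs)
    result = _quantile(arr,
                       quantiles=q,
    ...<2 lines>...
                       out=out,
                       weights=wgt)
    slices_having_nans = np.isnan(arr[-1, ...])
                                  ~~~^^^^^^^^^
IndexError: index -1 is out of bounds for axis 0 with size 0
```

```bash
sed -i 's/^    X,Y,Z=/    if k.sum()<20: print(n,"hidden",k.sum()); continue\n    X,Y,Z=/' die.py; python3 die.py
```

```text
tool [0.48741681 0.22042092 0.12046833] 24.93164692300671 [-0.29288808 -0.11487801 -1.80837327] 0.04602427584883186 39.67471271753311
top hidden 0
side 434 lx [0.0162 0.0688] ly [-0.0252  0.0235] z [0.1401 0.163  0.1715]
  slope [ 0.072 -0.06 ]
  disc 27 0.0282 -0.007 0.1555
```

The die is held level with its centre about 30 mm ahead of the tool. Now I'll carry it to a staging point in front of the press, turning it parallel to the press axis.

```bash
python3 -m handwheel '[1,-13,-2,-0.03,0.4,2,-25,-4,-0.06,0.4,2,-27,-4,-0.06,0.4,2,-27,-4,-0.06,0.4,2,-27,-4,-0.06,0.4,2,-27,-4,-0.06,0.4,2,-27,-4,-0.06,0.4,2,-27,-4,-0.06,0.4]'; python3 -m handwheel '[3,-27,-4,-0.06,0.4,3,-27,-4,-0.06,0.4,3,-27,-2,-0.06,0.4,3,-27,0,-0.06,0.4,2,-11,0,-0.04,0.4,1,-2,0,-0.04,0.4,0,0,0,0,0.4,0,0,0,0,0.4]'; sed -i 's/>.045)/>.07)/' die.py; python3 die.py
```

```text
time: 7.25
tool_pos: [0.5026, 0.0188, 0.0906]
tool_rot: [3.142, -0.002, 3.123]
contact_force: [1.4, 0.7, -2.2]
opening: 0.046
grip_force: 39.7
time: 8.05
tool_pos: [0.5179, -0.1, 0.0812]
tool_rot: [3.141, -0.001, 2.807]
contact_force: [-0.2, 0.6, -2.2]
opening: 0.0456
grip_force: 39.7
tool [ 0.51791265 -0.10001759  0.08120778] 340.85371504877196 [-0.22289121  0.5753375  -2.21144654] 0.04556241250419831 39.67453479766846
top hidden 0
side 48 lx [-0.0092  0.0679] ly [-0.0111  0.0241] z [0.1029 0.1108 0.1266]
  slope [-0.003 -0.171]
  disc 5 0.0437 0.0188 0.1229
```

```bash
python3 -m handwheel '[0,0,-10,0.03,0.4,0,0,-18,0.03,0.4,0,0,-10,0,0.4,8,-3,0,0,0.4,12,-3,0,0,0.4,10,-3,0,0,0.4,0,0,0,0,0.4,0,0,0,0,0.4]'; python3 -m handwheel '[10,-3,0,0,0.4,7,-2,0,0,0.4,5,-2,0,0,0.4,2,0,0,0,0.4,0,0,0,0,0.4,0,0,0,0,0.4]'; python3 die.py
```

```text
time: 8.95
tool_pos: [0.5485, -0.1092, 0.0439]
tool_rot: [3.141, 0.0, 2.867]
contact_force: [-0.0, -0.2, -1.9]
opening: 0.0459
grip_force: 39.7
time: 9.55
tool_pos: [0.572, -0.1161, 0.0435]
tool_rot: [3.141, -0.001, 2.867]
contact_force: [-0.7, -0.1, -2.0]
opening: 0.046
grip_force: 39.7
tool [ 0.57203632 -0.11610879  0.04354728] 344.26051949213314 [-0.69750221 -0.07850275 -2.03768007] 0.045969829170307515 39.67469930648804
top hidden 0
side 21 lx [-0.0074  0.0636] ly [-0.01    0.0242] z [0.0703 0.0731 0.0769]
  slope [-0.045  0.122]
  disc 13 0.0414 0.0176 0.0535
```

```bash
python3 -m handwheel '[0,0,-3,0,0.4,0,0,-3,0,0.4,0,0,0,0,0.4]'; python3 -m handwheel '[0,0,-1,0,0.4,0,0,-1,0,0.4,0,0,0,0,0.4]'; python3 - <<'E'
from m import *
im,d,c=cam('side'); cv2.imwrite('pics/place.png',cv2.resize(im[160:300,230:380],None,fx=5,fy=4,interpolation=cv2.INTER_CUBIC))
E
```

```text
time: 9.95
tool_pos: [0.5719, -0.1161, 0.037]
tool_rot: [3.141, -0.001, 2.867]
contact_force: [-0.6, 0.7, -1.1]
opening: 0.046
grip_force: 39.7
time: 10.25
tool_pos: [0.5723, -0.1162, 0.0355]
tool_rot: [3.141, -0.0, 2.867]
contact_force: [-0.3, -0.8, -2.1]
opening: 0.0457
grip_force: 39.7
```

View pics/place.png

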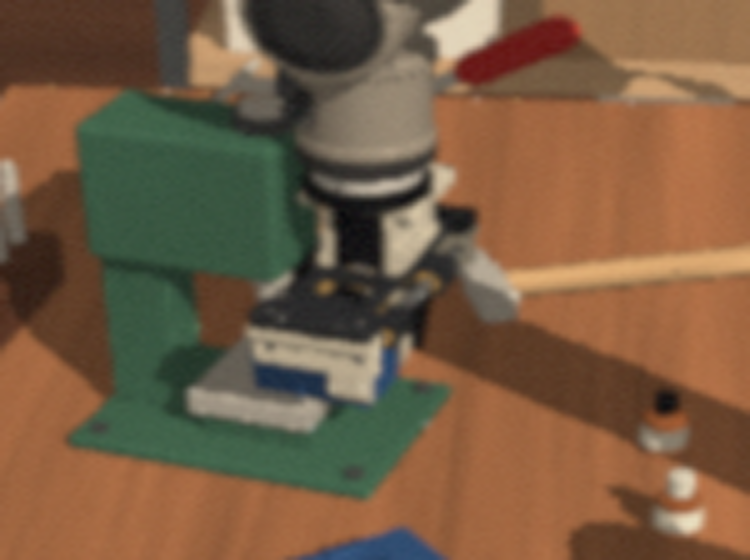

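The view shows the die in the jaws, level at (310,375), with its rear over the anvil. The gripper is clear of the head and lever. Now down to contact.

```bash
python3 -m handwheel '[0,0,-1,0,0.4,0,0,0,0,0.4]'; python3 -m handwheel '[0,0,-1,0,0.4,0,0,0,0,0.4]'
```

```text
time: 10.5
tool_pos: [0.5725, -0.1163, 0.0347]
tool_rot: [3.142, 0.0, 2.867]
contact_force: [-0.6, 0.1, -1.9]
opening: 0.0461
grip_force: 39.7
time: 10.7
tool_pos: [0.5725, -0.1163, 0.0346]
tool_rot: [-3.142, 0.001, 2.867]
contact_force: [-2.9, 0.8, 5.1]
opening: 0.0461
grip_force: 39.7
```

The die is resting on the anvil. I'll release it, back off straight out, and shut the jaws. From the front, the gripper body's lower edge can push the die's top in under the head, with the fingers down over the base plate. To set that height I'll first touch the table with the tips.

```bash
python3 -m handwheel '[0,0,0,0,0.62,0,0,0,0,0.62,0,0,0,0,0.62,0,0,0,0,0.62,-5,1.4,0,0,0.62,-10,2.8,0,0,0.62,-15,4.2,0,0,0.62,-15,4.2,0,0,0.62]'; python3 -m handwheel '[-9,2.6,0,0,0.62,0,0,0,0,0,0,0,-10,0,0,0,0,-15,0,0,0,0,-15,0,0,0,0,-12,0,0,0,0,0,0,0]'; python3 - <<'E'
from m import *
im,d,c=cam('side'); cv2.imwrite('pics/rel.png',cv2.resize(im[160:300,230:380],None,fx=5,fy=4,interpolation=cv2.INTER_CUBIC))
E
```

```text
time: 11.5
tool_pos: [0.5265, -0.1034, 0.0335]
tool_rot: [3.141, -0.0, 2.867]
contact_force: [-0.2, -0.2, -0.1]
opening: 0.0571
grip_force: 0.0
time: 12.2
tool_pos: [0.5175, -0.1008, -0.0204]
tool_rot: [3.141, -0.003, 2.867]
contact_force: [0.3, 0.4, 1.0]
opening: 0.0136
grip_force: 0.0
```

View pics/rel.png

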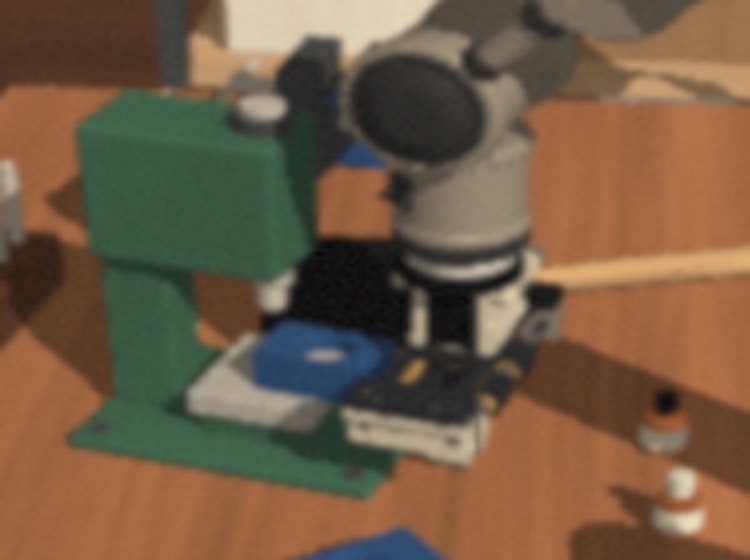

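The die sits level on the anvil at (320,355) with the disc in it, and the gripper is low in front of it. That was my last picture, so I'll work from numbers from here on.

```bash
python3 -m handwheel '[0,0,-2,0,0,0,0,0,0,0]'; python3 -m handwheel '[0,0,-2,0,0,0,0,0,0,0]';python3 -m handwheel '[0,0,-1,0,0,0,0,0,0,0]'
```

```text
time: 12.45
tool_pos: [0.5188, -0.1012, -0.02]
tool_rot: [3.142, 0.001, 2.867]
contact_force: [-0.4, -0.7, 0.4]
opening: 0.0008
grip_force: 0.0
time: 12.65
tool_pos: [0.5185, -0.1011, -0.0222]
tool_rot: [3.142, 0.0, 2.867]
contact_force: [-0.7, -0.3, 0.0]
opening: 0.0004
grip_force: 0.0
time: 12.85
tool_pos: [0.5186, -0.1011, -0.0228]
tool_rot: [3.142, 0.001, 2.867]
contact_force: [-0.8, 0.2, 3.7]
opening: -0.0001
grip_force: 2.3
```

```bash
cat > dp.py <<'E'
from m import *
a=-np.radians(15.7)
def dp(n='side'):
    im,d,c=cam(n); p=pts(d,c); O=np.array([.6302,-.136]) if n=='top' else np.array([.6333,-.1305])
    r=p[...,:2]-O; X=(r[...,0]*np.cos(a)+r[...,1]*np.sin(a))*1e3; Y=(-r[...,0]*np.sin(a)+r[...,1]*np.cos(a))*1e3; Z=p[...,2]*1e3
    hsv=cv2.cvtColor(im,cv2.COLOR_BGR2HSV); m=(cv2.inRange(hsv,(105,120,20),(125,255,255))>0)&(d>0)&(abs(Y)<70)&(X>-110)&(X<70)&(Z>45)&(Z<100)
    t=m&(Z>79)
    print(n,m.sum(),t.sum(),'X',np.percentile(X[m],[.5,1,99,99.5]).round(1),'Y',np.percentile(Y[m],[1,99]).round(1),'Ztop',np.percentile(Z[m],[50,97]).round(1))
    f=m&(Z<76)&(Y>10)  # near side face: fit line
    if f.sum()>20: g=np.polyfit(X[f],Y[f],1); print('  side face slope deg',np.degrees(np.arctan(g[0])).round(1),'Y at 0',g[1].round(1),'X range',np.percentile(X[f],[1,99]).round(1))
    if t.sum()>30: rr=cv2.minAreaRect(np.c_[X[t],Y[t]].astype(np.float32)); print('  rect',np.round(rr[0],1),np.round(rr[1],1),round(rr[2],1))
    w=(hsv[...,1]<90)&(d>0)&(abs(Y)<30)&(X>-60)&(X<30)&(Z>62)&(Z<82)
    if w.sum(): print('  disc',w.sum(),X[w].mean().round(1),Y[w].mean().round(1),Z[w].mean().round(1))
    # punch: grey points on the ram axis
    k=(hsv[...,1]<90)&(d>0)&(abs(X)<25)&(abs(Y)<25)&(Z>110)&(Z<145)
    if k.sum(): print('  punch/ram',k.sum(),np.percentile(X[k],[3,50,97]).round(1),np.percentile(Y[k],[3,97]).round(1))
if __name__=='__main__': dp()
E
python3 dp.py; python3 -m handwheel '[0,0,7,0,0,0,0,7,0,0,0,0,0,0,0]'; python3 -m handwheel '[2,-0.5,0,0,0,4,-1.1,0,0,0,4,-1.1,0,0,0,4,-1.2,0,0,0,3,-0.9,0,0,0,0,0,0,0,0]'; python3 dp.py
```

```text
side 333 191 X [-70.7 -70.4   3.7   4.7] Y [-27.   23.3] Ztop [80.2 87.7]
  side face slope deg -2.8 Y at 0 16.6 X range [-57.    2.4]
  rect [-32.2  -4.3] [55.7 77.1] 87.8
  disc 15 -27.1 -16.4 69.9
  punch/ram 49 [-9.2 -2.7  7.7] [-12.5   4.3]
time: 13.2
tool_pos: [0.5192, -0.1013, -0.0082]
tool_rot: [-3.142, 0.002, 2.867]
contact_force: [-0.0, -0.3, -0.1]
opening: 0.0003
grip_force: 0.0
time: 13.8
tool_pos: [0.5358, -0.106, -0.0095]
tool_rot: [3.141, 0.0, 2.867]
contact_force: [0.1, 1.1, -0.5]
opening: 0.0
grip_force: 0.0
side 227 121 X [-49.7 -49.3   9.3   9.8] Y [-24.8  23.1] Ztop [80.3 87. ]
  side face slope deg -0.5 Y at 0 18.6 X range [-33.3   8.2]
  rect [-21.6  -3.1] [60.  53.2] 7.1
  disc 15 -21.2 -12.3 68.9
  punch/ram 48 [-10.1  -3.1   7.8] [-12.2   5.2]
```

The push works: the die moved 5.5 mm and stayed straight. I'll continue in two stages.

```bash
python3 -m handwheel '[3,-0.8,0,0,0,4,-1.1,0,0,0,4,-1.1,0,0,0,4,-1.2,0,0,0,3,-0.9,0,0,0,2,-0.6,0,0,0,0,0,0,0,0]'; python3 dp.py
```

```text
time: 14.55
tool_pos: [0.5558, -0.1117, -0.0093]
tool_rot: [3.142, 0.001, 2.867]
contact_force: [-0.2, -0.7, -0.3]
opening: 0.0009
grip_force: 0.0
side 208 109 X [-27.7 -27.5  30.6  31. ] Y [-24.3  23.1] Ztop [80.2 87. ]
  side face slope deg -1.6 Y at 0 19.3 X range [-10.   31.4]
  rect [ 0.1 -2. ] [50.8 56.9] 88.8
  disc 17 -0.4 -11.2 71.1
  punch/ram 49 [-9.7 -2.1  7.6] [-11.1   4.6]
```

```bash
python3 -m handwheel '[2,-0.6,0,0,0,2,-0.6,0,0,0,2,-0.5,0,0,0,0,0,0,0,0]'; python3 dp.py
```

```text
time: 15.0
tool_pos: [0.5618, -0.1134, -0.0093]
tool_rot: [3.142, 0.001, 2.867]
contact_force: [-0.2, -0.0, -0.1]
opening: 0.0005
grip_force: 0.1
side 206 108 X [-20.4 -19.8  36.6  37.2] Y [-27.1  23.8] Ztop [80.  86.9]
  side face slope deg -2.0 Y at 0 19.8 X range [-4.3 37.8]
  rect [ 6.6 -1.7] [59.  51.8] 2.3
  disc 17 5.5 -12.4 69.5
  punch/ram 47 [-9.2 -2.5  7. ] [-13.4   5. ]
```

```bash
python3 -m handwheel '[-4,1.1,0,0,0,-12,3.4,0,0,0,-20,5.6,0,0,0,-24,6.8,0,0,0,-10,2.8,0,0,0,-10,2.8,0,0,0,0,0,0,0,0]'; python3 dp.py; python3 -c "
from dp import *; dp('top')"
```

```text
time: 15.75
tool_pos: [0.4807, -0.0906, -0.0093]
tool_rot: [3.141, -0.0, 2.867]
contact_force: [0.3, 0.3, 0.5]
opening: 0.0006
grip_force: 0.0
side 369 186 X [-38.5 -38.5  35.7  36.1] Y [-26.8  23.9] Ztop [79.1 87.1]
  side face slope deg 0.9 Y at 0 19.3 X range [-37.9  36.5]
  rect [-1.6 -3. ] [55.4 74.2] 89.6
  disc 24 -7.1 -14.8 69.9
  punch/ram 48 [-9.8 -2.3  8.1] [-13.    5.8]
top 145 106 X [-40.5 -40.1  -6.6  -5.6] Y [-16.7  27.5] Ztop [82.1 91.8]
  rect [-24.1   5.2] [35.4 43.9] 1.1
  disc 38 -9.8 5.0 70.4
```

X is centred to within about 1 mm. Y is uncertain, since the two views disagree, so I'll check it by casting edge pixels onto known planes.

```bash
cat > edge.py <<'E'
from m import *
a=-np.radians(15.7)
def cast(c,u,v,z):
    W=np.linalg.inv(np.array(c['world_to_cam'])); r=np.stack([(u-c['cx'])/c['fx'],(v-c['cy'])/c['fy'],np.ones(len(u))]); r=W[:3,:3]@r; o=W[:3,3:]
    q=(o+r*(z-o[2])/r[2])[:2].T-[.6318,-.1332]; return 1e3*np.c_[q[:,0]*np.cos(a)+q[:,1]*np.sin(a),-q[:,0]*np.sin(a)+q[:,1]*np.cos(a)]
def edges(q,xr,nm):  # per-x-slice Y limits
    out=[]
    for x in np.arange(*xr,4.):
        s=q[abs(q[:,0]-x)<2.5,1]
        if len(s)>4: out.append((s.min(),s.max()))
    out=np.array(out); print('   ',nm,len(out),'Ymin',np.median(out[:,0]).round(1),'Ymax',np.median(out[:,1]).round(1)); 
for n in('top','side'):
    im0,_,_,c=load(n); im,d,_=cam(n)
    for nm,I in(('before',im0),('now',im)):
        h=cv2.cvtColor(I,cv2.COLOR_BGR2HSV)
        for obj,m,z,xr in(('anvil',(h[...,1]<80)&(h[...,2]>110),.05,(-36,-22)),('blue',cv2.inRange(h,(105,120,20),(125,255,255))>0,.084,(-36,-22) if n=='top' else (-34,34)),('green base',cv2.inRange(h,(60,80,20),(90,255,255))>0,.012,(-84,-45)),('green head',cv2.inRange(h,(60,80,20),(90,255,255))>0,.26,(-10,95))):
            v,u=np.nonzero(m); q=cast(c,u.astype(float),v.astype(float),z); L={'anvil':60,'blue':45,'green base':95,'green head':60}[obj]; q=q[(abs(q[:,1])<L)&(q[:,0]>-100)&(q[:,0]<115)]
            if len(q)>20 and not(obj=='blue' and nm=='before'):
                print(n,nm,obj,len(q),'X',np.percentile(q[:,0],[.5,99.5]).round(1)); edges(q,xr,obj)
E
python3 edge.py; python3 -c "
from h import *;print(robot.observe()['time'])"
```

```text
top before anvil 568 X [-43.   60.7]
    anvil 4 Ymin -47.4 Ymax 43.4
top before green base 2073 X [-89.7 113.8]
    green base 10 Ymin -74.1 Ymax 70.5
top before green head 1944 X [-99.3 101.4]
    green head 27 Ymin -36.0 Ymax 56.5
top now anvil 447 X [-99.3  61. ]
    anvil 4 Ymin -47.4 Ymax 43.4
top now blue 144 X [-45.   -7.8]
    blue 4 Ymin -18.0 Ymax 23.9
top now green base 1789 X [-72.  113.9]
    green base 7 Ymin -74.3 Ymax 70.6
top now green head 1936 X [-99.3 101.4]
    green head 27 Ymin -36.1 Ymax 56.5
side before anvil 587 X [-47.2  44.2]
    anvil 4 Ymin -47.2 Ymax 56.8
side before green base 1076 X [-84.9 113.7]
    green base 10 Ymin -62.4 Ymax 72.3
side before green head 533 X [-45.   97.4]
    green head 27 Ymin -19.6 Ymax 57.4
side now anvil 311 X [-98.6  63.7]
    anvil 4 Ymin -48.3 Ymax 56.8
side now blue 298 X [-49.8  33.8]
    blue 17 Ymin -23.6 Ymax 43.1
side now green base 991 X [-83.4 113.8]
    green base 10 Ymin -26.8 Ymax 72.3
side now green head 536 X [-45.8  97.3]
    green head 27 Ymin -19.6 Ymax 57.4
15.95
```

X is within about 1 mm. Every view puts the die roughly 3 mm too far left (+y), so I'll nudge it to the right from the left side. I'll use the same body edge, turned a quarter.

```bash
python3 -m handwheel '[0,0,30,0,0,0,0,30,0,0,4,3,0,-0.1,0,9,6,0,-0.13,0,9,6,0,-0.13,0,9,6,0,-0.13,0,9,6,0,-0.13,0,9,6,0,-0.13,0]'; python3 -m handwheel '[9,6,0,-0.13,0,9,6,0,-0.13,0,9,6,0,-0.13,0,9,6,0,-0.13,0,9,6,0,-0.13,0,9,6,0,-0.14,0,9,6,0,-0.03,0,3,5,0,0,0]'; python3 -m handwheel '[0,0,-20,0,0,0,0,-25,0,0,0,0,-10,0,0,0,0,-5,0,0,0,0,0,0,0]'
```

```text
time: 16.75
tool_pos: [0.5314, -0.0577, 0.0506]
tool_rot: [3.141, 0.0, 2.111]
contact_force: [-0.3, -0.1, -0.2]
opening: 0.0005
grip_force: 0.0
time: 17.55
tool_pos: [0.5976, -0.0105, 0.0505]
tool_rot: [3.141, -0.0, 1.297]
contact_force: [0.4, -0.7, 0.1]
opening: 0.0004
grip_force: 0.0
time: 18.05
tool_pos: [0.5963, -0.0108, -0.0096]
tool_rot: [-3.141, 0.0, 1.297]
contact_force: [-0.3, 0.8, -0.8]
opening: 0.0003
grip_force: 0.0
```

```bash
python3 -m handwheel '[-5,-9,0,0,0,-6,-12,0,0,0,-5,-10,0,0,0,-4,-7,0,0,0,0,0,0,0,0]'; python3 dp.py|head -1; python3 edge.py | grep -A1 'now blue'
```

```text
time: 18.55
tool_pos: [0.5759, -0.0502, -0.009]
tool_rot: [3.141, 0.0, 1.295]
contact_force: [-0.2, -0.1, -0.4]
opening: 0.0002
grip_force: 0.0
side 8 0 X [-8.5 -8.4 10.  10.1] Y [16.5 23.6] Ztop [57.7 61. ]
top now blue 23 X [-43.   -8.3]Traceback (most recent call last):
  File "edge.py", line 19, in <module>
    print(n,nm,obj,len(q),'X',np.percentile(q[:,0],[.5,99.5]).round(1)); edges(q,xr,obj)
                                                                         ~~~~~^^^^^^^^^^
  File "edge.py", line 11, in edges
    out=np.array(out); print('   ',nm,len(out),'Ymin',np.median(out[:,0]).round(1),'Ymax',np.median(out[:,1]).round(1));
                                                                ~~~^^^^^
IndexError: too many indices for array: array is 1-dimensional, but 2 were indexed
```

```bash
python3 -m handwheel '[-0.8,-2.9,0,0,0,-0.5,-1.9,0,0,0,0,0,0,0,0]'; python3 edge.py | grep -A1 'now blue'
```

```text
time: 18.95
tool_pos: [0.5751, -0.0536, -0.0094]
tool_rot: [3.142, 0.0, 1.297]
contact_force: [-0.3, -0.0, -0.1]
opening: 0.0006
grip_force: 0.0
```

The wrist hides the die from both cameras here, so I'll advance by a computed 5.5 mm, back off and measure.

```bash
python3 -m handwheel '[-0.5,-1.8,0,0,0,-0.5,-1.8,0,0,0,-0.5,-1.8,0,0,0,0,0,0,0,0]'; python3 -m handwheel '[2,7,0,0,0,8,25,0,0,0,8,25,0,0,0,0,0,30,0,0,0,0,40,0,0,0,30,20,0,0,0,40,0,0,0,0,0,0,0,0]'; python3 dp.py; python3 edge.py | grep -A1 'now blue'
```

```text
time: 19.45
tool_pos: [0.5735, -0.0592, -0.0094]
tool_rot: [3.142, 0.0, 1.297]
contact_force: [-0.2, 0.8, 0.3]
opening: 0.0001
grip_force: 0.0
time: 20.25
tool_pos: [0.5916, 0.0725, 0.0817]
tool_rot: [3.14, -0.002, 1.301]
contact_force: [0.4, 0.4, 0.1]
opening: 0.0001
grip_force: 0.0
top now blue 144 X [-45.3  -7.8]
    blue 4 Ymin -22.7 Ymax 20.6Traceback (most recent call last):
  File "dp.py", line 17, in <module>
    if __name__=='__main__': dp()
                             ~~^^
  File "dp.py", line 8, in dp
    print(n,m.sum(),t.sum(),'X',np.percentile(X[m],[.5,1,99,99.5]).round(1),'Y',np.percentile(Y[m],[1,99]).round(1),'Ztop',np.percentile(Z[m],[50,97]).round(1))
                                ~~~~~~~~~~~~~^^^^^^^^^^^^^^^^^^^^^
    return _quantile_unchecked(
        a, q, axis, out, overwrite_input, method, keepdims, weights)
    return _ureduce(a,
                    func=_quantile_ureduce_func,
    ...<5 lines>...
                    overwrite_input=overwrite_input,
                    method=method)
    r = func(a, **kwargs)
    result = _quantile(arr,
                       quantiles=q,
    ...<2 lines>...
                       out=out,
                       weights=wgt)
    slices_having_nans = np.isnan(arr[-1, ...])
                                  ~~~^^^^^^^^^
IndexError: index -1 is out of bounds for axis 0 with size 0
```

The die centre is now within about 1 mm of the ram axis in both x and y. Next is the lever: rise, turn back, and go above the red grip.

```bash
python3 -m handwheel '[0,0,40,0,0.5,0,0,48,0,0.5,0,0,48,0,0.5,0,0,48,0,0.5,0,0,48,0,0.5,0,0,40,0,0.5,0,0,8,0,0.5,0,0,0,0,0.5]'; python3 -m handwheel '[-8,-20,0,0.13,0.5,-8,-21,0,0.13,0.5,-8,-21,0,0.13,0.5,-8,-21,0,0.13,0.5,-8,-21,0,0.13,0.5,-8,-21,0,0.13,0.5,-8,-21,0,0.13,0.5,-8,-21,0,0.13,0.5]'; python3 -m handwheel '[-9,-22,0,0.13,0.5,-9,-22,0,0.13,0.5,-9,-22,0,0.13,0.5,-9,-18,0,0.13,0.5,-2,-5,0,0.01,0.5,0,0,0,0,0.5,0,0,0,0,0.5]'; python3 - <<'E'
from m import *
a=-np.radians(15.7)
o=robot.observe(); r=o['tool_pos'][:2]-[.6318,-.1332]; print('tool press',(r[0]*np.cos(a)+r[1]*np.sin(a)).round(4),(-r[0]*np.sin(a)+r[1]*np.cos(a)).round(4))
E
python3 dp.py
```

```text
time: 21.2
tool_pos: [0.5921, 0.067, 0.3615]
tool_rot: [3.139, -0.0, 1.295]
contact_force: [-0.4, 0.1, -1.0]
opening: 0.0458
grip_force: 0.0
time: 22.0
tool_pos: [0.5264, -0.1001, 0.3578]
tool_rot: [-3.139, -0.004, 2.341]
contact_force: [-0.6, -0.5, 0.6]
opening: 0.046
grip_force: 0.0
time: 22.7
tool_pos: [0.4896, -0.1874, 0.3597]
tool_rot: [3.141, -0.002, 2.864]
contact_force: [-0.7, -0.7, 0.9]
opening: 0.046
grip_force: 0.0
tool press -0.1222 -0.0907
side 358 166 X [-38.9 -38.8  36.6  36.7] Y [-29.1  18.9] Ztop [77.7 86.9]
  side face slope deg -0.8 Y at 0 14.9 X range [-38.6  36.9]
  rect [-2.6 -6.2] [74.2 50. ] 0.0
  disc 20 -3.8 -20.3 69.6
  punch/ram 48 [-9.4 -2.5  7.4] [-13.9   4.7]
```

The side view confirms the die is centred (centre -1.1/-5 against a ram axis of about -1/-4.5 in that frame). Now down around the grip, and close.

```bash
python3 -m handwheel '[0.5,4,0,0,0.5,0,0,-25,0,0.5,0,0,-30,0,0.5,0,0,-25,0,0.5,0,0,-15,0,0.5,0,0,0,0,0.5]'; python3 -m handwheel '[0,0,0,0,0.22,0,0,0,0,0.22,0,0,0,0,0.22,0,0,0,0,0.22,0,0,0,0,0.22]' 20
```

```text
time: 23.35
tool_pos: [0.4893, -0.1825, 0.2636]
tool_rot: [3.14, -0.004, 2.867]
contact_force: [-0.4, 0.9, -0.4]
opening: 0.046
grip_force: 0.0
time: 23.85
tool_pos: [0.49, -0.1865, 0.2668]
tool_rot: [-3.137, 0.002, 2.866]
contact_force: [-1.7, -8.7, -0.1]
opening: 0.0258
grip_force: 20.0
```

Gripped (25.8 mm). The side load shows the grip is about 4 mm further right than my target, so I'll relax that, then compute the arc.

```bash
python3 -m handwheel '[-1,-4,0,0,0.22,0,0,0,0,0.22,0,0,0,0,0.22]' 40; python3 - <<'E'
import numpy as np
for n in(16,40):
    f=np.radians(np.linspace(35,-34,n+1)); x=-150*np.cos(f); z=150*np.sin(f); a=-np.radians(15.7)
    print(n); print(np.round(np.c_[np.diff(x)*np.cos(a),np.diff(x)*np.sin(a),np.diff(z)],1).tolist())
E
```

```text
time: 24.15
tool_pos: [0.49, -0.1864, 0.2668]
tool_rot: [3.139, 0.002, 2.867]
contact_force: [1.2, 6.9, 2.4]
opening: 0.0255
grip_force: 40.0
16
[[-5.9, 1.7, -9.5], [-5.2, 1.5, -9.9], [-4.5, 1.3, -10.3], [-3.7, 1.0, -10.6], [-2.9, 0.8, -10.9], [-2.1, 0.6, -11.1], [-1.3, 0.4, -11.2], [-0.5, 0.1, -11.3], [0.3, -0.1, -11.3], [1.1, -0.3, -11.2], [1.9, -0.5, -11.1], [2.7, -0.8, -10.9], [3.5, -1.0, -10.7], [4.3, -1.2, -10.4], [5.0, -1.4, -10.0], [5.7, -1.6, -9.6]]
40
[[-2.4, 0.7, -3.7], [-2.3, 0.7, -3.8], [-2.2, 0.6, -3.9], [-2.1, 0.6, -4.0], [-2.0, 0.6, -4.0], [-1.9, 0.5, -4.1], [-1.8, 0.5, -4.1], [-1.6, 0.5, -4.2], [-1.5, 0.4, -4.2], [-1.4, 0.4, -4.3], [-1.3, 0.4, -4.3], [-1.1, 0.3, -4.4], [-1.0, 0.3, -4.4], [-0.9, 0.2, -4.4], [-0.8, 0.2, -4.4], [-0.6, 0.2, -4.5], [-0.5, 0.1, -4.5], [-0.4, 0.1, -4.5], [-0.2, 0.1, -4.5], [-0.1, 0.0, -4.5], [0.0, -0.0, -4.5], [0.2, -0.0, -4.5], [0.3, -0.1, -4.5], [0.4, -0.1, -4.5], [0.5, -0.2, -4.5], [0.7, -0.2, -4.5], [0.8, -0.2, -4.4], [0.9, -0.3, -4.4], [1.1, -0.3, -4.4], [1.2, -0.3, -4.3], [1.3, -0.4, -4.3], [1.4, -0.4, -4.3], [1.6, -0.4, -4.2], [1.7, -0.5, -4.2], [1.8, -0.5, -4.1], [1.9, -0.5, -4.1], [2.0, -0.6, -4.0], [2.2, -0.6, -3.9], [2.3, -0.6, -3.9], [2.4, -0.7, -3.8]]
```

```bash
python3 -m handwheel '[0.5,1.8,0,0,0.22,-5.9,1.7,-9.5,0,0.22,-5.2,1.5,-9.9,0,0.22,-4.5,1.3,-10.3,0,0.22,-3.7,1.0,-10.6,0,0.22,-2.9,0.8,-10.9,0,0.22,-2.1,0.6,-11.1,0,0.22,-1.3,0.4,-11.2,0,0.22]'; python3 -m handwheel '[-0.5,0.1,-11.3,0,0.22,0.3,-0.1,-11.3,0,0.22,1.1,-0.3,-11.2,0,0.22,1.9,-0.5,-11.1,0,0.22]'
```

```text
time: 24.95
tool_pos: [0.4641, -0.1791, 0.1937]
tool_rot: [-3.141, 0.002, 2.867]
contact_force: [-3.8, 2.3, 10.4]
opening: 0.0246
grip_force: 40.0
time: 25.35
tool_pos: [0.4663, -0.1797, 0.1484]
tool_rot: [-3.141, 0.0, 2.867]
contact_force: [-5.8, 2.1, 10.0]
opening: 0.0246
grip_force: 40.0
```

```bash
python3 -m handwheel '[2.7,-0.8,-10.9,0,0.22,3.5,-1,-10.7,0,0.22,4.3,-1.2,-10.4,0,0.22,5,-1.4,-10,0,0.22,5.7,-1.6,-9.6,0,0.22,0,0,0,0,0.22,0,0,0,0,0.22]'; cat > lev.py <<'E'
from m import *
a=-np.radians(15.7)
for n in('top','side'):
    im,d,c=cam(n); p=pts(d,c); O=np.array([.6302,-.136]) if n=='top' else np.array([.6333,-.1305])
    r=p[...,:2]-O; X=(r[...,0]*np.cos(a)+r[...,1]*np.sin(a))*1e3; Z=p[...,2]*1e3
    h=cv2.cvtColor(im,cv2.COLOR_BGR2HSV); m=(cv2.inRange(h,(0,150,50),(5,255,255))>0)&(d>0)&(X<-60)&(X>-200)&(Z>90)&(Z<350)
    if m.sum()>5: print(n,m.sum(),'red X',np.percentile(X[m],[2,50,98]).round(),'Z',np.percentile(Z[m],[2,50,98]).round())
E
python3 lev.py
```

```text
time: 26.05
tool_pos: [0.4866, -0.1855, 0.0961]
tool_rot: [-3.142, -0.003, 2.867]
contact_force: [-7.8, 1.5, 8.2]
opening: 0.0251
grip_force: 40.0
top 31 red X [-165. -158. -152.] Z [124. 132. 167.]
side 59 red X [-162. -150. -140.] Z [118. 132. 144.]
```

```bash
python3 -m handwheel '[1,0,-3,0,0.22,1,0,-2,0,0.22,0,0,0,0,0.22]'; python3 -m handwheel '[1,0,-3,0,0.22,0,0,0,0,0.22,0,0,0,0,0.22]'; python3 lev.py
```

```text
time: 26.45
tool_pos: [0.4893, -0.1862, 0.0917]
tool_rot: [-3.14, -0.001, 2.867]
contact_force: [-7.4, -0.3, 9.8]
opening: 0.025
grip_force: 40.0
time: 26.75
tool_pos: [0.4909, -0.1867, 0.0893]
tool_rot: [-3.14, 0.001, 2.867]
contact_force: [-6.7, -1.3, 11.2]
opening: 0.0247
grip_force: 40.0
top 28 red X [-161. -153. -148.] Z [115. 126. 166.]
side 61 red X [-158. -145. -135.] Z [109. 123. 135.]
```

```bash
python3 -m handwheel '[1.5,-0.5,-3,0,0.22,1.5,-0.5,-3,0,0.22,0,0,0,0,0.22]'; python3 -m handwheel '[1.5,-0.5,-3,0,0.22,0,0,0,0,0.22]';  python3 lev.py
```

```text
time: 27.15
tool_pos: [0.4934, -0.1875, 0.0864]
tool_rot: [-3.139, 0.001, 2.867]
contact_force: [-16.3, 3.3, 37.4]
opening: 0.025
grip_force: 40.0
time: 27.35
tool_pos: [0.4953, -0.188, 0.0842]
tool_rot: [-3.139, 0.003, 2.867]
contact_force: [-18.4, 4.9, 43.2]
opening: 0.0254
grip_force: 40.0
top 36 red X [-156. -150. -145.] Z [114. 124. 155.]
side 69 red X [-156. -142. -132.] Z [108. 124. 139.]
```

The firm stop has been reached: the force jumped to about 40 N and the grip stopped descending. Now hold for over a second.

```bash
python3 -m handwheel '[0,0,1.5,0,0.22,0,0,0,0,0.22,0,0,0,0,0.22,0,0,0,0,0.22,0,0,0,0,0.22,0,0,0,0,0.22,0,0,0,0,0.22,0,0,0,0,0.22]'; python3 -m handwheel '[0,0,0,0,0.22,0,0,0,0,0.22,0,0,0,0,0.22,0,0,0,0,0.22,0,0,0,0,0.22,0,0,0,0,0.22]'
```

```text
time: 28.25
tool_pos: [0.4952, -0.188, 0.0845]
tool_rot: [-3.14, 0.002, 2.867]
contact_force: [-14.1, 3.2, 33.5]
opening: 0.0255
grip_force: 40.0
time: 28.85
tool_pos: [0.4952, -0.188, 0.0845]
tool_rot: [-3.14, 0.002, 2.867]
contact_force: [-14.8, 3.7, 33.8]
opening: 0.0252
grip_force: 40.0
```

Now ease it back up over more than four seconds along the reversed arc.

```bash
python3 -m handwheel '[-2.4,0.7,3.8,0,0.22,-2.3,0.6,3.9,0,0.22,-2.2,0.6,3.9,0,0.22,-2,0.6,4,0,0.22,-1.9,0.5,4.1,0,0.22,-1.8,0.5,4.1,0,0.22,-1.7,0.5,4.2,0,0.22,-1.6,0.4,4.2,0,0.22]'; python3 -m handwheel '[-1.4,0.4,4.3,0,0.22,-1.3,0.4,4.3,0,0.22,-1.2,0.3,4.3,0,0.22,-1.1,0.3,4.4,0,0.22,-0.9,0.3,4.4,0,0.22,-0.8,0.2,4.4,0,0.22,-0.7,0.2,4.5,0,0.22,-0.5,0.2,4.5,0,0.22]'; python3 -m handwheel '[-0.4,0.1,4.5,0,0.22,-0.3,0.1,4.5,0,0.22,-0.2,0,4.5,0,0.22,0,0,4.5,0,0.22,0.1,0,4.5,0,0.22,0.2,-0.1,4.5,0,0.22,0.4,-0.1,4.5,0,0.22,0.5,-0.1,4.5,0,0.22]'; python3 lev.py
```

```text
time: 29.65
tool_pos: [0.4807, -0.1839, 0.1141]
tool_rot: [-3.14, 0.004, 2.867]
contact_force: [1.2, -1.8, 6.0]
opening: 0.0251
grip_force: 40.0
time: 30.45
tool_pos: [0.4728, -0.1816, 0.1486]
tool_rot: [-3.14, 0.004, 2.867]
contact_force: [3.6, -4.7, 5.0]
opening: 0.0253
grip_force: 40.0
time: 31.25
tool_pos: [0.473, -0.1816, 0.184]
tool_rot: [-3.14, 0.003, 2.867]
contact_force: [4.9, -4.6, 0.8]
opening: 0.0253
grip_force: 40.0
top 53 red X [-189. -178. -170.] Z [239. 251. 258.]
side 72 red X [-186. -172. -157.] Z [229. 245. 254.]
```

```bash
python3 -m handwheel '[0.6,-0.2,4.5,0,0.22,0.8,-0.2,4.4,0,0.22,0.9,-0.2,4.4,0,0.22,1,-0.3,4.4,0,0.22,1.1,-0.3,4.4,0,0.22,1.3,-0.4,4.3,0,0.22,1.4,-0.4,4.3,0,0.22,1.5,-0.4,4.2,0,0.22]'; python3 -m handwheel '[1.6,-0.5,4.2,0,0.22,1.8,-0.5,4.1,0,0.22,1.9,-0.5,4.1,0,0.22,2,-0.6,4,0,0.22,2.1,-0.6,4,0,0.22]'; python3 lev.py
```

```text
time: 32.15
tool_pos: [0.4812, -0.1839, 0.2182]
tool_rot: [-3.141, 0.001, 2.866]
contact_force: [5.9, -6.4, -2.7]
opening: 0.0252
grip_force: 40.0
time: 32.65
tool_pos: [0.4902, -0.1865, 0.238]
tool_rot: [-3.141, -0.0, 2.866]
contact_force: [4.3, -6.0, -4.5]
opening: 0.0253
grip_force: 40.0
top 35 red X [-165. -159. -153.] Z [304. 318. 326.]
side 80 red X [-163. -149.  -94.] Z [275. 307. 319.]
```

```bash
python3 -m handwheel '[2.2,-0.6,3.9,0,0.22,2.3,-0.7,3.8,0,0.22,0,0,0,0,0.22]'; python3 lev.py;  python3 -m handwheel '[2,-0.6,3.5,0,0.22,2,-0.6,3,0,0.22,0,0,0,0,0.22]'; python3 lev.py
```

```text
time: 33.05
tool_pos: [0.4948, -0.1878, 0.2458]
tool_rot: [-3.141, -0.0, 2.866]
contact_force: [3.9, -6.1, -3.9]
opening: 0.0248
grip_force: 40.0
top 32 red X [-160. -152. -147.] Z [317. 326. 333.]
side 77 red X [-157. -145.  -91.] Z [281. 314. 329.]
time: 33.45
tool_pos: [0.4955, -0.1879, 0.2478]
tool_rot: [3.141, -0.012, 2.866]
contact_force: [0.4, -6.0, -20.7]
opening: 0.0254
grip_force: 40.0
top 30 red X [-157. -151. -146.] Z [321. 328. 334.]
side 77 red X [-155. -143.  -90.] Z [282. 317. 331.]
```

Home stop reached (-20 N, and the grip is back at its initial height). I'll relax the load slightly, open, lift away and check everything.

```bash
python3 -m handwheel '[0,-1,-2,0,0.22,0,0,0,0,0.22,0,0,0,0,0.5,0,0,0,0,0.5,0,0,0,0,0.5,0,0,0,0,0.5]'; python3 -m handwheel '[0,0,10,0,0.5,0,0,30,0,0.5,0,0,40,0,0.5,-20,0,30,0,0.5,-40,10,0,0,0.5,-40,20,0,0,0.5,-40,20,0,0,0.5,0,0,0,0,0.5]'; python3 lev.py; python3 dp.py; python3 edge.py | grep -A1 -E 'now (blue|anvil)'; python3 m.py >/dev/null; python3 -c "
from cell import robot; o=robot.observe(); print(o['time'],o['tool_pos'],o['contact_force'])"
```

```text
time: 34.15
tool_pos: [0.4992, -0.1893, 0.2521]
tool_rot: [-3.141, 0.003, 2.867]
contact_force: [-0.2, 0.8, 0.6]
opening: 0.045
grip_force: 0.0
time: 34.95
tool_pos: [0.3551, -0.1371, 0.3629]
tool_rot: [-3.141, 0.002, 2.867]
contact_force: [0.2, -0.2, 0.7]
opening: 0.0459
grip_force: 0.0
top 187 red X [-156. -123.  -89.] Z [291. 315. 334.]
side 201 red X [-155. -125.  -91.] Z [280. 307. 329.]
side 357 169 X [-39.2 -39.1  35.1  35.7] Y [-29.7  19.9] Ztop [78.3 87.2]
  side face slope deg -1.2 Y at 0 14.9 X range [-37.9  35.9]
  rect [-3.3 -6.4] [50.5 75.8] 87.0
  disc 19 -2.1 -20.5 69.8
  punch/ram 48 [-10.1  -2.5   7.3] [-12.8   5.6]
top now anvil 396 X [-43.2  61.2]
    anvil 4 Ymin -47.4 Ymax 43.4
top now blue 143 X [-45.3  -7.8]
    blue 4 Ymin -21.6 Ymax 20.6
--
side now anvil 323 X [-47.2  51.8]
    anvil 4 Ymin -45.6 Ymax 56.8
side now blue 304 X [-50.4  33.3]
    blue 17 Ymin -24.8 Ymax 42.9
35.2 [ 0.3594198  -0.13972829  0.36115894] [-0.38807985 -0.17991494  0.20364008]
```

```bash
python3 -c "
from cell import robot; print(robot.hand_in())"
```

```text
the job is handed in; nothing more can be done
None
```

The job is handed in at about 35 s: the die stands level on the anvil within about 1–2 mm of the punch axis. The lever was pulled to its stop, held about 1.5 s, eased home over about 4.6 s and released; I made no separate final check of the bystanders.

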